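Hang the serving board on its two pegs

ROBOT

A 7-joint arm with a two-finger parallel gripper is mounted at the origin on a cart in front of the work surface, level with it; the furniture and walls round the work are solid. World frame = base frame: x ahead of the robot, y to its left, z up, the work surface at z = 0. Lengths are in m, angles in rad, forces in N, time in s.
With the tool pointing down it reaches from about 0.425 to 0.975 m from the base axis. Payload 16.7 kg.
Tool frame: the origin (TCP) lies on the mounting face of the last link; the fingertips stand 173 mm ahead of it and the grasp point (between the pads) lies 155 mm ahead of it; z points along the fingers, y is the line along which they close (so a half turn about z gives the same grasp; the last joint's range is limited). The gripper opens to 85 mm and grips with 20 to 120 N. Pads are 22 mm wide; open, the fingers measure 114 mm over their backs; the gripper's body (76 mm by 85 mm) begins 54 mm behind the grasp point. The pads swing forward as they close: fully open they stand 13 mm farther back than shut.
Start: joints at [-1.46, 0.426, 0.074, 1.606, -0.034, 1.111, -0.067], TCP at [0.174, 0.652, 0.405] pointing down, gripper open.
Joint ranges: [-2.85, 2.85], [-0.5, 2.14], [-1.23, 1.37], [0.21, 2.46], [-1.02, 4.16], [0.16, 2.05], [-2.73, 2.73]. Speed limits (rad/s): [1.89, 1.89, 2.39, 2.39, 3.01, 3.01, 3.01].

INTERFACE

Orientations are given as a unit quaternion [x, y, z, w].
In Python, from cell import manip gives the robot as it stands. The module is installed in compiled form; this text tells all that it offers.
- The arm moves only by the tool step_arm, never from a script. Its argument "plan" is a list of rows, each an object with "travel": the shift along the tool's x, y, z in m, a list of three; "rotation": the turn, a rotation vector about the tool's x, y, z in degrees, a list of three; "hand": the opening, from -1 (shut) to 1 (fully open). In form: [{"travel": [dx, dy, dz], "rotation": [ax, ay, az], "hand": hand}, ...]. A call has 1 to 5 rows; each row is the pose to reach, as a shift and turn from the pose commanded when the call began, along the tool's axes at that moment; what a row does not reach only later rows make up. A row lasts 1/12 s, in which the tool goes at most 41.7 mm and 7.16 degrees, less where a joint would pass 70% of its speed; a pose out of reach is approached as far as the arm can. A call with a gripper value outside its range is refused whole. The fingers move at their own pace and stop on an object; "grip_force" is the grip in N (left out, the last holds). Time passes only in rows, so rows that repeat a pose let the fingers close. It gives the time, the measured TCP pose, the force, the opening and the grip force at its end, in the units of the state.
- manip.state(): the state, without advancing time (a new reading comes with each control period).
- manip.capture(name): name is "scene" or "top" or "wrist"; returns (picture, depth): 480x640x3 uint8, blue, green, red; 480x640 float32, m along the optical axis (not along the pixel's ray), 0 where there is no reading.
- manip.get_calibration(name): a dict with "vertical_fov" (degrees; the focal length in pixels is half the picture's height over the tangent of half this angle, whatever the lens; pixels are square), "cx", "cy" (the principal point, pixels), "k1" (the pictures are not rectified: a ray, as slopes to the right and down, at radius r is drawn at 1 + k1 r^2 times it, then the intrinsics apply), "R" (3x3) and "t" (3): a world point X has camera coordinates R X + t. Camera axes: x right, y down, z forward; pixel columns grow to the right and rows downward; lengths in m; the calibration is good to about 2 mm. A picture is of the moment at which its call begins: read the wrist's pose just before it. get_calibration takes no time and is no camera call; for the wrist camera it gives the pose at the moment of the call.
- manip.job_done(): hands the job in; it is judged then, once.
The state is a dict: "t": time; "joint_positions": joint angles; "joint_velocities": joint speeds; "tau": joint torques, N m; "ee_pos": TCP position; "orientation": TCP orientation; "contact_force": force on the tool from outside, world axes, zero at the start; "moment": the same for the moment, N m; "grip_width": finger opening in m; "gripper_force": force on a finger pad.
Only numpy, scipy, OpenCV 4.12 (cv2) and the standard library are available. Lean on these libraries where they do the work, as an engineer would, in place of code of your own. Each camera call takes 0.05 s, during which the arm holds its last target. There are 200 camera calls.

TASK

Take the small wooden serving board out of the dowel drainer by its handle and hang it on the two pegs of the hanger, handle up, both holes on the pegs and pushed fully home so that it rests flat against the steel strip, then let go. The peg strip was clamped by eye, a little left or right of the middle, so feel gently for the pegs instead of forcing the board on, and leave the salt shaker, garlic and onion where they are.

Things in the scene. Friction and masses are not known exactly. Their poses are not given: they have to be found in the camera images.
- board: Loose flat serving board of pale wood, 0.25 kg, upright in the drainer's middle slot; front and back alike. Origin at its centre. x through its 12 mm thickness, y across, z up to the handle. Blade 160 mm wide from z -87.5 to +32.5 mm; above it the handle tab 44 mm wide to z +87.5: pinch it across x. Two through slots at y +-50, centred at z +5.5 mm, each 11 mm wide and 15 mm high.
- board_handle (a point): Centre of the board's handle tab (12 mm thick, 44 mm wide), 60 mm above the board's centre; 27.5 mm below the top edge.
- drainer: Fixed wooden drainer, foot 120 x 170 x 12 mm, origin at the centre of its underside, z up. Eight upright 6 mm dowels, tops 70 mm above the worktop, at x +-11 and +-33, y +-55 mm, make three 16 mm slots along y; the board stands in the middle one on the foot and must be lifted over 60 mm to come clear.
- hanger: Fixed wooden hanger: foot 150 (x) x 210 (y) x 18 mm, upright back 200 mm wide, x +6 to +22 mm, 150 mm high. Origin on the worktop at the middle of the foot; the pegs point along -x, y sideways, z up. A board hung home lies against the steel strip on the back (board centre at x -6 mm), the upper ends of its slots resting on the pegs (board centre 121 mm up).
- rail_mid (a point): Hanger's x 0, y 0, 130 mm up: middle of the front of the steel strip's travel. The strip (150 x 28 mm, front at x 0) has two level blunt 8 mm round pegs, 100 mm apart, 130 mm up, out to x -30 mm. It is clamped and does not yield, but sits s mm sideways: pegs at y = s +-50 mm, s unknown, -14 to +14, in no given pose: find it by sight or feel.
- salt_shaker: Bystander, loose: glass salt shaker 44 mm wide, 90 mm high, origin at the centre of its underside.
- garlic: Bystander, loose: bulb of garlic, 53 mm wide and high, origin at the centre of its underside.
- onion: Bystander, loose: onion, 79 mm wide, 85 mm high, origin at the centre of its underside.

How it is judged:
On the way, in this order (a step that is already met when the one before it is completed fails the run):
1. the board is lifted clear of the drainer (z of board in the frame of drainer above 0.162 m), for 0.1 s.
2. both slots of the board are on the pegs (x of board in the frame of hanger between -0.026 and 0 m and y of board in the frame of hanger between -0.022 and 0.022 m and z of board in the frame of hanger between 0.115 and 0.134 m and angle between board's own z axis and vertical below 0.15 rad), for 0.1 s.
At the end, for the whole second after the job is handed in: The board hangs at rest on both pegs, handle up: its centre is within 4 mm of home against the strip and within 4 mm of its hanging height, within 20 mm sideways of the hanger's middle, upright within 0.06 rad and parallel to the strip within 0.08 rad (x of board in the frame of hanger between -0.01 and 0 m and y of board in the frame of hanger between -0.02 and 0.02 m and z of board in the frame of hanger between 0.117 and 0.125 m and angle between board's own z axis and vertical below 0.06 rad and angle between the x axis of board and the x axis of hanger, either way round below 0.08 rad and linear speed of board below 0.02 m/s); the robot touches nothing.
It fails at once if the board is pressed against the hanger with more than 35 N (contact force between board and hanger above 35 N).
It fails at once if the salt shaker, the garlic or the onion is moved by more than 30 mm (distance of any of salt_shaker, garlic, onion from where it was at the start of the episode above 0.03 m).
It also fails if it takes over 72 s, if anything falls off the work surface, if the arm or the gripper's body presses on something with over 40 N, if the wrist force passes 120 N, or if a joint passes its speed limit or range.

## Working session

There is one attempt and no reset: what is moved stays moved. The work goes in short steps, Python scripts to look and compute and a tool call to move; the robot and the scene stay as the last step left them, time stands still between calls to the robot, and variables do not carry over. Pictures are saved under pics/ and viewed, at most 10 in all, crops included, and the job is handed in when it is done.

Besides the shell and the picture viewer there is one more tool, called after "Request:" in YAML: its name, and indented under it one key for each argument. step_arm: Moves the arm, as the interface text tells. Its arguments: {"type":"object","properties":{"plan":{"type":"array"},"grip_force":{"type":"number"}},"required":["plan"]}

```bash
mkdir -p pics
cat > h.py <<'E'
import numpy as np, cv2
from scipy.spatial.transform import Rotation as Ro
from cell import manip
def cloud(name):
    c=manip.get_calibration(name); im,d=manip.capture(name)
    f=240/np.tan(np.radians(c["vertical_fov"])/2)
    K=np.array([[f,0,c["cx"]],[0,f,c["cy"]],[0,0,1.]])
    v,u=np.mgrid[0:480,0:640]
    p=cv2.undistortPoints(np.stack([u,v],-1).reshape(-1,1,2).astype(np.float64),K,np.array([c["k1"],0,0,0,0.])).reshape(480,640,2)
    X=np.dstack([p*d[...,None],d])
    R,t=np.array(c["R"]),np.array(c["t"])
    W=(X-t)@R
    W[d==0]=np.nan
    return im,d,W,c
E
python3 - <<'E'
from h import *
for n in("scene","top"):
    im,d,W,c=cloud(n); cv2.imwrite(f"pics/{n}.png",im); np.savez(f"{n}.npz",im=im,W=W)
    print(n,c["vertical_fov"],-np.array(c["R"]).T@c["t"],c["k1"],np.isfinite(W[...,0]).mean())
print(manip.state())
E
```

```text
scene 45.37190457016878 [ 0.0535989  -0.74076724  0.84348255] -0.07546419572776839 0.996123046875
top 56.3295211185186 [ 0.501633   -0.00948729  0.96710981] -0.08376846260101167 0.9958235677083334
{'t': 0.1, 'joint_positions': array([-1.45951979,  0.4266574 ,  0.07387153,  1.60651018, -0.0341171 ,
        1.11084255, -0.0671098 ]), 'joint_velocities': array([ 1.26826145e-03, -2.26278961e-03, -1.88932109e-03, -1.71180308e-03,
       -1.76497047e-03, -6.21054507e-04, -8.54207994e-05]), 'tau': array([ 1.05089735e-02, -9.51556420e+01,  3.77174333e+00, -4.64408576e+01,
        1.94734399e-02,  6.59965386e-03, -5.35208460e-05]), 'ee_pos': array([0.17401201, 0.65201494, 0.4041036 ]), 'orientation': array([ 1.30051277e-01,  9.91507100e-01, -5.77489139e-04, -3.93507080e-05]), 'contact_force': array([ 0.8170896 ,  0.29343058, -0.33578908]), 'moment': array([-0.03874349,  0.01869767, -0.00674728]), 'gripper_force': 0.0, 'grip_width': 0.08545032629841397}
```

View pics/scene.png

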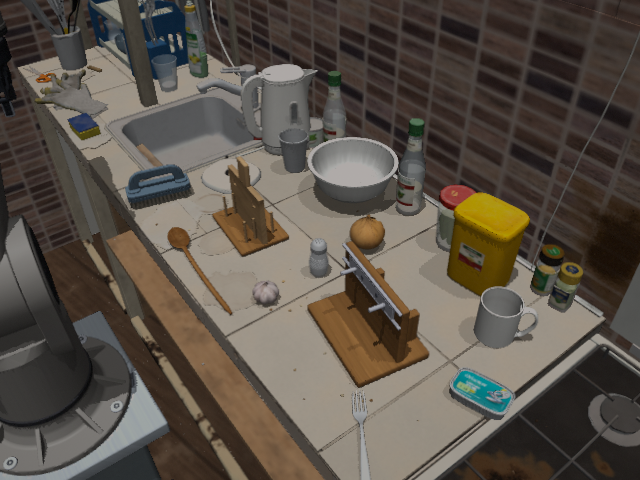

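View pics/top.png

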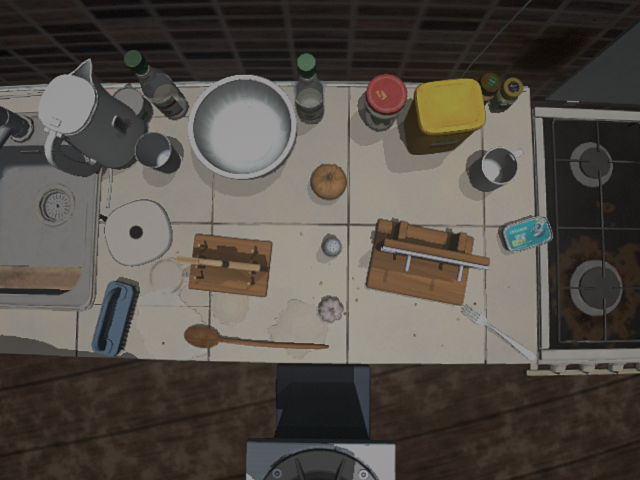

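The scene view shows the board in the drainer at about (247,205) and the hanger at (370,310). In the top view the board is at (225,263) and the hanger at (425,265), with pegs at (407,263) and (461,270) pointing towards the robot. The shaker (331,246), garlic (331,309) and onion (328,181) stand between them.

Run:
```python
from h import *
def fit(P,l):
    P=P[:, :2]; (c,s,a)=cv2.minAreaRect(P.astype(np.float32)*1000); m=P.mean(0)
    _,_,V=np.linalg.svd(P-m,full_matrices=False); print(l,len(P),'rect c',np.round(c,1),'size',np.round(s,1),'ang',round(a,2),'pca dir deg',round(np.degrees(np.arctan2(V[0,1],V[0,0])),2),'mean',m.round(4))
for n in("scene","top"):
    D=np.load(n+".npz"); W=D["W"]; im=D["im"].astype(int); X,Y,Z=np.moveaxis(W,-1,0)
    L=lambda x0,x1,y0,y1,z0,z1:(X>x0)&(X<x1)&(Y>y0)&(Y<y1)&(Z>z0)&(Z<z1)
    print(n)
    if n=="top":
        # rough centres
        for (u,v) in((225,262),(425,265),(331,246),(331,309),(328,181),(407,263),(461,268),(385,245),(485,262)): print((u,v),W[v,u].round(3))
    b=L(.35,.65,.1,.42,.172,.2); fit(W[b],'handletop'); print(np.percentile(Z[b],[5,50,95]))
    b=L(.35,.65,.1,.42,.085,.2); fit(W[b],'board'); 
    b=L(.35,.65,.1,.42,.006,.018); fit(W[b],'drfoot')
    b=L(.35,.68,-.4,-.08,.144,.16); fit(W[b],'hangertop')
    b=L(.35,.68,-.4,-.08,.010,.025); fit(W[b],'hfoot')
    g=(im.max(-1)-im.min(-1)<35)&(im.mean(-1)>110)
    b=L(.35,.68,-.4,-.08,.11,.15)&g; fit(W[b],'steel')
```

```text
scene
handletop 122 rect c [524.6 192.2] size [45.9 13.7] ang 83.01 pca dir deg -93.18 mean [0.5232 0.1899]
[0.17310173 0.18476065 0.18837519]
board 1006 rect c [525.6 196.2] size [169.   14.9] ang 84.83 pca dir deg 85.8 mean [0.5214 0.1831]
drfoot 2538 rect c [500.2 260.4] size [300.  318.9] ang 0.06 pca dir deg -105.77 mean [0.4869 0.223 ]
hangertop 1086 rect c [ 547.1 -212.1] size [202.   23.7] ang 80.02 pca dir deg 79.85 mean [ 0.5451 -0.22  ]
hfoot 4909 rect c [ 494.6 -247.2] size [305.2 247.4] ang 89.99 pca dir deg -88.93 mean [ 0.5085 -0.2317]
steel 403 rect c [ 526.5 -207.1] size [199.7  37.8] ang 79.3 pca dir deg -100.26 mean [ 0.5347 -0.2174]
top
(225, 262) [0.526 0.172 0.169]
(425, 265) [ 0.53  -0.218  0.02 ]
(331, 246) [ 0.563 -0.018  0.089]
(331, 309) [ 0.437 -0.02   0.052]
(328, 181) [ 0.696 -0.011  0.073]
(407, 263) [ 0.53  -0.159  0.135]
(461, 268) [ 0.522 -0.261  0.135]
(385, 245) [ 0.562 -0.116  0.151]
(485, 262) [ 0.533 -0.301  0.15 ]
handletop 173 rect c [525.8 194.4] size [44.5 11.9] ang 84.61 pca dir deg -95.58 mean [0.5256 0.193 ]
[0.18087102 0.18633134 0.18897735]
board 562 rect c [525.8 194.9] size [159.3  12. ] ang 84.74 pca dir deg -95.22 mean [0.5251 0.1871]
drfoot 6075 rect c [500.7 260.8] size [301.5 316.7] ang 0.61 pca dir deg -122.14 mean [0.519  0.2457]
hangertop 1290 rect c [ 548.6 -210.6] size [199.3  22.7] ang 79.58 pca dir deg 79.68 mean [ 0.5483 -0.2101]
hfoot 5110 rect c [ 500.5 -250.1] size [311.  243.2] ang 87.27 pca dir deg -105.08 mean [ 0.525  -0.2081]
steel 355 rect c [ 527.7 -209.7] size [197.9  49.8] ang 85.56 pca dir deg -100.52 mean [ 0.5358 -0.2058]
```

```bash
cat >> h.py <<'E'
def Rt(yaw):  # tool pointing down, tool y at world yaw (deg)
    a=np.radians(yaw); y=np.array([np.cos(a),np.sin(a),0]); z=np.array([0,0,-1.]); return np.column_stack([np.cross(y,z),y,z])
def plan(tcp,yaw,n=1,start=None):
    s=manip.state(); p=np.array(s["ee_pos"]); R=Ro.from_quat(s["orientation"])
    if start: p=np.array(start[0]); R=Ro.from_matrix(Rt(start[1]))
    G=Ro.from_matrix(Rt(yaw)); dr=(R.inv()*G).as_rotvec()
    for i in range(n):
        Ri=R*Ro.from_rotvec(dr*i/n); print('travel',(Ri.inv().apply((np.array(tcp)-p)/n)).round(4).tolist(),'rot',np.degrees(dr/n).round(2).tolist())
E
python3 - <<'E'
from h import *
a=np.radians(-10.35); ux=np.array([np.cos(a),np.sin(a)]); uy=np.array([-ux[1],ux[0]]); O=np.array([.5483,-.2108])-.011*ux
print('O',O)
for n in("scene","top"):
    D=np.load(n+".npz"); W=D["W"]; H=np.dstack([(W[...,:2]-O)@ux,(W[...,:2]-O)@uy,W[...,2]])
    m=(H[...,0]>-.034)&(H[...,0]<-.006)&(abs(H[...,1])<.075)&(H[...,2]>.115)&(H[...,2]<.145)
    for sg in(-1,1):
        q=H[m&(sg*H[...,1]>0)]; print(n,len(q),'y',np.percentile(q[:,1],[0,5,50,95,100]).round(4),'xmin',q[:,0].min().round(4),'z',q[:,2].max().round(4))
    m=(abs(H[...,0]-.003)<.006)&(abs(H[...,1])<.12)&(H[...,2]>.112)&(H[...,2]<.1435); g=D["im"].astype(int); sat=g.max(-1)-g.min(-1)
    q=H[m&(sat<35)]; print('strip y',np.percentile(q[:,1],[0,2,98,100]))
plan([.526,.1945,.405],-5.3,3)
E
```

```text
O [ 0.53747899 -0.20882373]
scene 68 y [-0.0592 -0.0582 -0.0559 -0.052  -0.0513] xmin -0.0302 z 0.1363
scene 60 y [0.0403 0.0412 0.0443 0.048  0.0496] xmin -0.0301 z 0.1353
strip y [-0.10129054 -0.0973402   0.09244414  0.09707789]
top 57 y [-0.0573 -0.0566 -0.0528 -0.0499 -0.0494] xmin -0.0298 z 0.1367
top 56 y [0.0422 0.0428 0.0465 0.0494 0.0502] xmin -0.0298 z 0.1376
strip y [-0.09707718 -0.09510154  0.0987697   0.09954982]
travel [-0.1527, -0.1171, -0.0002] rot [-0.02, 0.02, 26.78]
travel [-0.1891, -0.0357, -0.0002] rot [-0.02, 0.02, 26.78]
travel [-0.1849, 0.0533, -0.0003] rot [-0.02, 0.02, 26.78]
```

Request:
step_arm:
  plan:
    - {"travel":[-0.031,-0.023,0],"rotation":[0,0,5.4],"hand":1}
    - {"travel":[-0.061,-0.047,0],"rotation":[0,0,10.7],"hand":1}
    - {"travel":[-0.092,-0.07,0],"rotation":[0,0,16],"hand":1}
    - {"travel":[-0.122,-0.094,0],"rotation":[0,0,21.4],"hand":1}
    - {"travel":[-0.153,-0.117,0],"rotation":[0,0,26.8],"hand":1}

```text
t: 0.52
ee_pos: [0.2924, 0.4979, 0.4044]
orientation: [0.358, 0.934, -0.0, -0.0]
contact_force: [0.4, 0.7, -0.1]
grip_width: 0.0854
gripper_force: 0.0
```

Request:
step_arm:
  plan:
    - {"travel":[-0.038,-0.007,0],"rotation":[0,0,5.4],"hand":1}
    - {"travel":[-0.076,-0.014,0],"rotation":[0,0,10.7],"hand":1}
    - {"travel":[-0.113,-0.021,0],"rotation":[0,0,16],"hand":1}
    - {"travel":[-0.151,-0.029,0],"rotation":[0,0,21.4],"hand":1}
    - {"travel":[-0.189,-0.036,0],"rotation":[0,0,26.8],"hand":1}

```text
t: 0.93
ee_pos: [0.4094, 0.3451, 0.4047]
orientation: [0.565, 0.825, -0.0, -0.0]
contact_force: [0.2, 1.6, 0.5]
grip_width: 0.0857
gripper_force: 0.0
```

Request:
step_arm:
  plan:
    - {"travel":[-0.037,0.011,0],"rotation":[0,0,5.4],"hand":1}
    - {"travel":[-0.074,0.021,0],"rotation":[0,0,10.7],"hand":1}
    - {"travel":[-0.111,0.032,0],"rotation":[0,0,16],"hand":1}
    - {"travel":[-0.148,0.043,0],"rotation":[0,0,21.4],"hand":1}
    - {"travel":[-0.185,0.053,0],"rotation":[0,0,26.8],"hand":1}

```text
t: 1.35
ee_pos: [0.5265, 0.1924, 0.4047]
orientation: [0.741, 0.672, 0.0, -0.0]
contact_force: [0.8, 1.5, -0.1]
grip_width: 0.0856
gripper_force: 0.0
```

Request:
step_arm:
  plan:
    - {"travel":[0.002,-0.0005,0.03],"rotation":[0,0,0],"hand":1}
    - {"travel":[0.002,-0.0005,0.06],"rotation":[0,0,0],"hand":1}
    - {"travel":[0.002,-0.0005,0.08],"rotation":[0,0,0],"hand":1}
    - {"travel":[0.002,-0.0005,0.087],"rotation":[0,0,0],"hand":1}
    - {"travel":[0.002,-0.0005,0.087],"rotation":[0,0,0],"hand":1}

```text
t: 1.77
ee_pos: [0.525, 0.196, 0.3162]
orientation: [0.739, 0.673, -0.002, -0.0]
contact_force: [0.1, 0.3, 0.6]
grip_width: 0.0857
gripper_force: 0.0
```

Request:
step_arm:
  plan:
    - {"travel":[0,0,0],"rotation":[0,0,0],"hand":-1}
    - {"travel":[0,0,0],"rotation":[0,0,0],"hand":-1}
    - {"travel":[0,0,0],"rotation":[0,0,0],"hand":-1}
    - {"travel":[0,0,0],"rotation":[0,0,0],"hand":-1}
    - {"travel":[0,0,0],"rotation":[0,0,0],"hand":-1}
  grip_force: 50

```text
t: 2.18
ee_pos: [0.5255, 0.1963, 0.3185]
orientation: [0.739, 0.673, 0.001, 0.0]
contact_force: [0.3, 0.1, 0.1]
grip_width: 0.0256
gripper_force: 0.0
```

Request:
step_arm:
  plan:
    - {"travel":[0,0,0],"rotation":[0,0,0],"hand":-1}
    - {"travel":[0,0,0],"rotation":[0,0,0],"hand":-1}
    - {"travel":[0,0,0],"rotation":[0,0,0],"hand":-1}
    - {"travel":[0,0,0],"rotation":[0,0,0],"hand":-1}
    - {"travel":[0,0,0],"rotation":[0,0,0],"hand":-1}

```text
t: 2.6
ee_pos: [0.5257, 0.1963, 0.3182]
orientation: [0.739, 0.673, 0.0, 0.0]
contact_force: [-0.5, 0.3, 6.6]
grip_width: 0.0114
gripper_force: 49.9
```

Request:
step_arm:
  plan:
    - {"travel":[0,0,-0.015],"rotation":[0,0,0],"hand":-1}
    - {"travel":[0,0,-0.04],"rotation":[0,0,0],"hand":-1}
    - {"travel":[0,0,-0.075],"rotation":[0,0,0],"hand":-1}
    - {"travel":[0,0,-0.11],"rotation":[0,0,0],"hand":-1}
    - {"travel":[0,0,-0.14],"rotation":[0,0,0],"hand":-1}

```text
t: 3.02
ee_pos: [0.5253, 0.1958, 0.4597]
orientation: [0.739, 0.673, -0.0, 0.0]
contact_force: [0.3, -0.1, -2.9]
grip_width: 0.0112
gripper_force: 49.5
```

Request:
step_arm:
  plan:
    - {"travel":[0,0,-0.005],"rotation":[0,0,0],"hand":-1}
    - {"travel":[0,0,-0.005],"rotation":[0,0,0],"hand":-1}
    - {"travel":[0,0,-0.005],"rotation":[0,0,0],"hand":-1}
    - {"travel":[0,0,-0.005],"rotation":[0,0,0],"hand":-1}

```text
t: 3.35
ee_pos: [0.525, 0.1962, 0.4611]
orientation: [0.739, 0.673, -0.001, -0.0]
contact_force: [-0.2, 0.2, -3.3]
grip_width: 0.0115
gripper_force: 49.5
```

Run:
```python
from h import *
s=manip.state(); print(s["ee_pos"],s["contact_force"],s["moment"])
plan([.463,-.200,.468],-10.35,3)
im,d,W,c=cloud("scene"); cv2.imwrite("pics/lift.png",im)
im,d,W,c=cloud("wrist"); cv2.imwrite("pics/w1.png",im)
```

```text
[0.52497606 0.19622375 0.46109597] [-0.18249081  0.1562825  -3.27255965] [0.01874894 0.00602978 0.03462337]
travel [-0.1334, -0.0083, -0.0021] rot [-0.04, 0.03, 1.67]
travel [-0.1336, -0.0044, -0.0022] rot [-0.04, 0.03, 1.67]
travel [-0.1337, -0.0005, -0.0022] rot [-0.04, 0.03, 1.67]
```

View pics/lift.png

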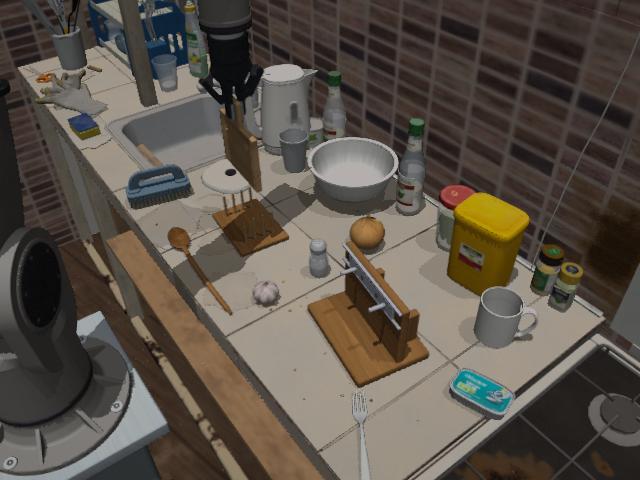

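View pics/w1.png

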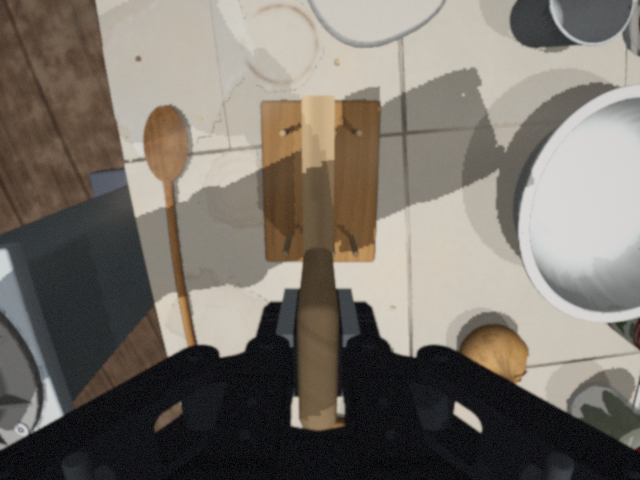

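The board hangs upright in the gripper in the scene view, from (240,115) to (260,190), and clear of the dowels. The wrist view shows it centred in the pads at (320,340). Next I carry it to in front of the hanger.

Request:
step_arm:
  plan:
    - {"travel":[-0.02,-0.001,0],"rotation":[0,0,0.3],"hand":-1}
    - {"travel":[-0.045,-0.003,0],"rotation":[0,0,0.6],"hand":-1}
    - {"travel":[-0.075,-0.005,0],"rotation":[0,0,1],"hand":-1}
    - {"travel":[-0.105,-0.007,0],"rotation":[0,0,1.3],"hand":-1}
    - {"travel":[-0.133,-0.008,0],"rotation":[0,0,1.7],"hand":-1}

```text
t: 3.87
ee_pos: [0.504, 0.0613, 0.4622]
orientation: [0.75, 0.662, -0.0, -0.0]
contact_force: [1.3, -0.3, -2.9]
grip_width: 0.0116
gripper_force: 49.5
```

Request:
step_arm:
  plan:
    - {"travel":[-0.027,-0.001,0],"rotation":[0,0,0.3],"hand":-1}
    - {"travel":[-0.053,-0.002,0],"rotation":[0,0,0.6],"hand":-1}
    - {"travel":[-0.08,-0.003,0],"rotation":[0,0,1],"hand":-1}
    - {"travel":[-0.107,-0.004,0],"rotation":[0,0,1.3],"hand":-1}
    - {"travel":[-0.134,-0.004,0],"rotation":[0,0,1.7],"hand":-1}

```text
t: 4.28
ee_pos: [0.4832, -0.0708, 0.4623]
orientation: [0.76, 0.65, -0.0, -0.0]
contact_force: [0.7, 0.9, -2.7]
grip_width: 0.0115
gripper_force: 49.5
```

Request:
step_arm:
  plan:
    - {"travel":[-0.03,0,0],"rotation":[0,0,0.5],"hand":-1}
    - {"travel":[-0.065,0,0],"rotation":[0,0,1],"hand":-1}
    - {"travel":[-0.1,0,0],"rotation":[0,0,1.6],"hand":-1}
    - {"travel":[-0.125,0,0],"rotation":[0,0,1.6],"hand":-1}
    - {"travel":[-0.134,0,0],"rotation":[0,0,1.6],"hand":-1}

```text
t: 4.7
ee_pos: [0.4617, -0.2053, 0.4625]
orientation: [0.77, 0.638, -0.0, 0.0]
contact_force: [0.2, 0.2, -3.2]
grip_width: 0.0115
gripper_force: 49.5
```

Request:
step_arm:
  plan:
    - {"travel":[0,0,0.03],"rotation":[0,0,0],"hand":-1}
    - {"travel":[0,0,0.065],"rotation":[0,0,0],"hand":-1}
    - {"travel":[0,0,0.1],"rotation":[0,0,0],"hand":-1}
    - {"travel":[0,0,0.117],"rotation":[0,0,0],"hand":-1}
    - {"travel":[0,0,0.117],"rotation":[0,0,0],"hand":-1}

```text
t: 5.12
ee_pos: [0.4623, -0.2004, 0.3423]
orientation: [0.768, 0.64, -0.002, -0.002]
contact_force: [-1.3, 0.2, -2.7]
grip_width: 0.0115
gripper_force: 49.6
```

Request:
step_arm:
  plan:
    - {"travel":[0,0,0],"rotation":[0,0,0],"hand":-1}
    - {"travel":[0,0,0],"rotation":[0,0,0],"hand":-1}
    - {"travel":[0,0,0],"rotation":[0,0,0],"hand":-1}
    - {"travel":[0,0,0],"rotation":[0,0,0],"hand":-1}

```text
t: 5.45
ee_pos: [0.4646, -0.2006, 0.347]
orientation: [0.768, 0.641, 0.001, 0.001]
contact_force: [-0.3, -0.3, -2.9]
grip_width: 0.0116
gripper_force: 49.6
```

Run:
```python
from h import *
s=manip.state(); print(s["ee_pos"],s["orientation"],s["contact_force"])
a=np.radians(-10.35); ux=np.array([np.cos(a),np.sin(a)]); uy=np.array([-ux[1],ux[0]]); O=np.array([.5375,-.2088])
print('tcp in hanger',(s["ee_pos"][:2]-O)@ux,(s["ee_pos"][:2]-O)@uy)
for n in("scene","top","wrist"):
    im,d,W,c=cloud(n); cv2.imwrite(f"pics/{n}2.png",im); np.savez(n+"2.npz",im=im,W=W)
    H=np.dstack([(W[...,:2]-O)@ux,(W[...,:2]-O)@uy,W[...,2]])
    b=(H[...,0]<-.045)&(H[...,0]>-.10)&(abs(H[...,1])<.13)&(H[...,2]>.10)&(H[...,2]<.165)
    q=H[b]; print(n,len(q))
    if len(q)<30: continue
    print(' y ext',np.percentile(q[:,1],[0,2,98,100]).round(4),'x',np.percentile(q[:,0],[2,50,98]).round(4),'zmax',q[:,2].max().round(4),'slope y->x deg',np.degrees(np.arctan(np.polyfit(q[:,1],q[:,0],1)[0])).round(2),'slope z',np.degrees(np.arctan(np.polyfit(q[:,2],q[:,0],1)[0])).round(2))
    m=(H[...,0]>-.034)&(H[...,0]<-.006)&(abs(H[...,1])<.075)&(H[...,2]>.115)&(H[...,2]<.145)
    for sg in(-1,1):
        q=H[m&(sg*H[...,1]>0)]
        if len(q): print(' peg',len(q),np.percentile(q[:,1],[0,5,50,95,100]).round(4),q[:,2].max().round(4))
```

```text
[ 0.46456325 -0.20058351  0.34695881] [7.67907818e-01 6.40559430e-01 9.03246230e-04 6.19829836e-04] [-0.31738271 -0.27050184 -2.94061203]
tcp in hanger -0.07322614838528337 -0.005021077398193076
scene 1361
 y ext [-0.0884 -0.0868  0.067   0.076 ] x [-0.0797 -0.0784 -0.0677] zmax 0.165 slope y->x deg -1.61 slope z 3.2
 peg 70 [-0.0602 -0.0585 -0.056  -0.0521 -0.0503] 0.1361
 peg 39 [0.04   0.0411 0.0429 0.0469 0.0485] 0.1367
top 254
 y ext [0.013  0.0154 0.0741 0.0743] x [-0.079  -0.0732 -0.0674] zmax 0.1649 slope y->x deg 0.1 slope z 0.0
 peg 56 [0.0421 0.043  0.0467 0.0497 0.0502] 0.1372
wrist 4997
 y ext [0.0113 0.0152 0.073  0.0738] x [-0.0791 -0.0732 -0.0675] zmax 0.165 slope y->x deg -0.02 slope z 3.84
 peg 116 [-0.0538 -0.0523 -0.0509 -0.05   -0.0494] 0.1337
 peg 962 [0.0417 0.0423 0.0461 0.0493 0.0497] 0.1349
```

View pics/wrist2.png

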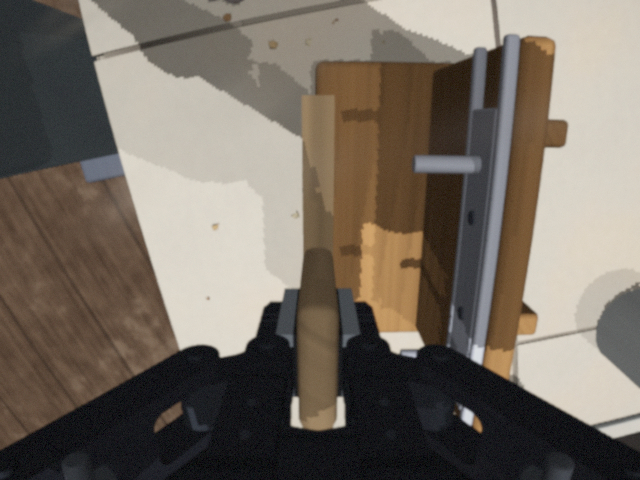

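View pics/scene2.png

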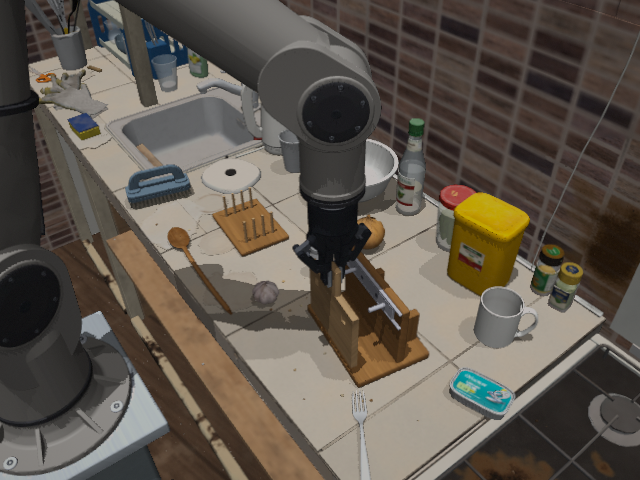

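The wrist view shows the +y peg at (447,163), parallel to the pads' closing line, and the board's edge at (318,97). The scene view shows the board upright in front of the pegs. The board is about 1.7 mm too far towards -y and 4 mm too high, so I correct both and close in.

Request:
step_arm:
  plan:
    - {"travel":[0.0017,0.008,0.002],"rotation":[0,0,0],"hand":-1}
    - {"travel":[0.0017,0.016,0.004],"rotation":[0,0,0],"hand":-1}
    - {"travel":[0.0017,0.024,0.004],"rotation":[0,0,0],"hand":-1}
    - {"travel":[0.0017,0.028,0.004],"rotation":[0,0,0],"hand":-1}
    - {"travel":[0.0017,0.028,0.004],"rotation":[0,0,0],"hand":-1}

```text
t: 6.02
ee_pos: [0.4933, -0.204, 0.3415]
orientation: [0.768, 0.641, -0.0, 0.0]
contact_force: [0.6, -1.2, -2.8]
grip_width: 0.0115
gripper_force: 49.6
```

Request:
step_arm:
  plan:
    - {"travel":[0,0,0],"rotation":[0,0,0],"hand":-1}
    - {"travel":[0,0,0],"rotation":[0,0,0],"hand":-1}
    - {"travel":[0,0,0],"rotation":[0,0,0],"hand":-1}

```text
t: 6.27
ee_pos: [0.4919, -0.2039, 0.3417]
orientation: [0.768, 0.64, -0.0, -0.0]
contact_force: [-0.1, -0.8, -2.5]
grip_width: 0.011
gripper_force: 49.6
```

Run:
```python
from h import *
s=manip.state(); print(s["ee_pos"],s["orientation"],s["contact_force"],s["moment"])
a=np.radians(-10.35); ux=np.array([np.cos(a),np.sin(a)]); uy=np.array([-ux[1],ux[0]]); O=np.array([.5375,-.2088])
for n in("wrist","top"):
    im,d,W,c=cloud(n)
    H=np.dstack([(W[...,:2]-O)@ux,(W[...,:2]-O)@uy,W[...,2]])
    b=(H[...,0]<-.036)&(H[...,0]>-.055)&(H[...,1]<.13)&(H[...,1]>.03)&(H[...,2]>.14)&(H[...,2]<.18)
    q=H[b]; print(n,len(q),'edge',np.percentile(q[:,1],[98,100]),'z',np.percentile(q[:,2],[5,50,95]),'x',np.percentile(q[:,0],[1,50,99]))
    m=(H[...,0]>-.030)&(H[...,0]<-.006)&(abs(H[...,1]-.046)<.02)&(H[...,2]>.115)&(H[...,2]<.145)
    q=H[m]; print(' peg',len(q),np.percentile(q[:,1],[0,5,50,95,100]).round(4),q[:,2].max().round(4))
```

```text
[ 0.49186683 -0.20386192  0.34169195] [ 7.68063803e-01  6.40373309e-01 -7.26679141e-05 -1.17133005e-04] [-0.12300388 -0.83374505 -2.53840192] [-0.00424704 -0.00614935 -0.00231356]
wrist 3880 edge [0.07450851 0.07525247] z [0.15366705 0.15469983 0.15579081] x [-0.05196431 -0.04592722 -0.04011047]
 peg 998 [0.0421 0.0425 0.0462 0.0495 0.0498] 0.1348
top 181 edge [0.07574121 0.07602657] z [0.15182436 0.15584785 0.15788291] x [-0.05188314 -0.04598819 -0.03999614]
 peg 55 [0.0423 0.0426 0.0466 0.0494 0.05  ] 0.1374
```

Request:
step_arm:
  plan:
    - {"travel":[0.0005,0,-0.0025],"rotation":[0,0,0],"hand":-1}
    - {"travel":[0.0005,0.003,-0.0025],"rotation":[0,0,0],"hand":-1}
    - {"travel":[0.0005,0.006,-0.0025],"rotation":[0,0,0],"hand":-1}
    - {"travel":[0.0005,0.009,-0.0025],"rotation":[0,0,0],"hand":-1}
    - {"travel":[0.0005,0.011,-0.0025],"rotation":[0,0,0],"hand":-1}

```text
t: 6.78
ee_pos: [0.5036, -0.2053, 0.3442]
orientation: [0.768, 0.641, -0.0, 0.0]
contact_force: [1.1, 0.9, -2.8]
grip_width: 0.0114
gripper_force: 49.6
```

Request:
step_arm:
  plan:
    - {"travel":[0,0.001,0],"rotation":[0,0,0],"hand":-1}
    - {"travel":[0,0.002,0],"rotation":[0,0,0],"hand":-1}
    - {"travel":[0,0.003,0],"rotation":[0,0,0],"hand":-1}

```text
t: 7.03
ee_pos: [0.5061, -0.2059, 0.3441]
orientation: [0.768, 0.64, -0.0, -0.0]
contact_force: [-1.0, -0.6, -3.2]
grip_width: 0.0119
gripper_force: 49.6
```

Request:
step_arm:
  plan:
    - {"travel":[0,0.001,0],"rotation":[0,0,0],"hand":-1}
    - {"travel":[0,0.002,0],"rotation":[0,0,0],"hand":-1}
    - {"travel":[0,0.003,0],"rotation":[0,0,0],"hand":-1}
    - {"travel":[0,0.004,0],"rotation":[0,0,0],"hand":-1}
    - {"travel":[0,0.004,0],"rotation":[0,0,0],"hand":-1}

```text
t: 7.45
ee_pos: [0.5101, -0.2065, 0.3442]
orientation: [0.768, 0.641, -0.0, 0.0]
contact_force: [0.1, -0.5, -2.6]
grip_width: 0.0115
gripper_force: 49.6
```

The pegs are entering freely, with no push-back felt.

Request:
step_arm:
  plan:
    - {"travel":[0,0.002,0],"rotation":[0,0,0],"hand":-1}
    - {"travel":[0,0.004,0],"rotation":[0,0,0],"hand":-1}
    - {"travel":[0,0.006,0],"rotation":[0,0,0],"hand":-1}
    - {"travel":[0,0.008,0],"rotation":[0,0,0],"hand":-1}
    - {"travel":[0,0.009,0],"rotation":[0,0,0],"hand":-1}

```text
t: 7.87
ee_pos: [0.5191, -0.2082, 0.3442]
orientation: [0.768, 0.641, -0.0, 0.0]
contact_force: [-0.2, -0.7, -3.4]
grip_width: 0.0115
gripper_force: 49.6
```

Request:
step_arm:
  plan:
    - {"travel":[0,0.002,0],"rotation":[0,0,0],"hand":-1}
    - {"travel":[0,0.004,0],"rotation":[0,0,0],"hand":-1}
    - {"travel":[0,0.006,0],"rotation":[0,0,0],"hand":-1}
    - {"travel":[0,0.008,0],"rotation":[0,0,0],"hand":-1}
    - {"travel":[0,0.008,0],"rotation":[0,0,0],"hand":-1}

```text
t: 8.28
ee_pos: [0.5271, -0.2096, 0.3442]
orientation: [0.768, 0.641, -0.0, 0.0]
contact_force: [-0.1, 0.6, -2.9]
grip_width: 0.0115
gripper_force: 49.6
```

Request:
step_arm:
  plan:
    - {"travel":[0,0.001,0],"rotation":[0,0,0],"hand":-1}
    - {"travel":[0,0.002,0],"rotation":[0,0,0],"hand":-1}
    - {"travel":[0,0.002,0],"rotation":[0,0,0],"hand":-1}

```text
t: 8.53
ee_pos: [0.5288, -0.2099, 0.3442]
orientation: [0.768, 0.64, -0.0, 0.0]
contact_force: [0.2, 0.2, -2.5]
grip_width: 0.0113
gripper_force: 49.6
```

Request:
step_arm:
  plan:
    - {"travel":[0,0.0005,0],"rotation":[0,0,0],"hand":-1}
    - {"travel":[0,0.001,0],"rotation":[0,0,0],"hand":-1}
    - {"travel":[0,0.0015,0],"rotation":[0,0,0],"hand":-1}
    - {"travel":[0,0.0015,0],"rotation":[0,0,0],"hand":-1}

```text
t: 8.87
ee_pos: [0.5302, -0.2102, 0.3442]
orientation: [0.768, 0.641, -0.0, 0.0]
contact_force: [1.0, 0.0, -2.9]
grip_width: 0.011
gripper_force: 49.6
```

Request:
step_arm:
  plan:
    - {"travel":[0,0.0005,0],"rotation":[0,0,0],"hand":-1}
    - {"travel":[0,0.0005,0],"rotation":[0,0,0],"hand":-1}
    - {"travel":[0,0.0005,0],"rotation":[0,0,0],"hand":-1}

```text
t: 9.12
ee_pos: [0.5306, -0.2103, 0.3442]
orientation: [0.768, 0.64, -0.0, -0.0]
contact_force: [-0.3, 0.2, -3.7]
grip_width: 0.0116
gripper_force: 49.6
```

Now at x ≈ -6.5 mm. I'll continue in small steps to feel the strip.

Request:
step_arm:
  plan:
    - {"travel":[0,0.0005,0],"rotation":[0,0,0],"hand":-1}
    - {"travel":[0,0.0005,0],"rotation":[0,0,0],"hand":-1}
    - {"travel":[0,0.0005,0],"rotation":[0,0,0],"hand":-1}

```text
t: 9.37
ee_pos: [0.5311, -0.2104, 0.3442]
orientation: [0.768, 0.64, -0.0, 0.0]
contact_force: [-0.1, -0.5, -2.1]
grip_width: 0.0115
gripper_force: 49.6
```

Request:
step_arm:
  plan:
    - {"travel":[0,0.0005,0],"rotation":[0,0,0],"hand":-1}
    - {"travel":[0,0.0005,0],"rotation":[0,0,0],"hand":-1}
    - {"travel":[0,0.0005,0],"rotation":[0,0,0],"hand":-1}

```text
t: 9.62
ee_pos: [0.5315, -0.2105, 0.3442]
orientation: [0.768, 0.64, -0.0, -0.0]
contact_force: [-2.0, -0.6, -1.1]
grip_width: 0.0115
gripper_force: 49.7
```

Light contact with the strip (about 2 N). Now I lower the board onto the pegs.

Request:
step_arm:
  plan:
    - {"travel":[0,0,0.001],"rotation":[0,0,0],"hand":-1}
    - {"travel":[0,0,0.002],"rotation":[0,0,0],"hand":-1}
    - {"travel":[0,0,0.002],"rotation":[0,0,0],"hand":-1}

```text
t: 9.87
ee_pos: [0.5315, -0.2104, 0.342]
orientation: [0.768, 0.64, -0.0, -0.0]
contact_force: [-1.9, 0.9, -4.8]
grip_width: 0.0116
gripper_force: 49.6
```

Request:
step_arm:
  plan:
    - {"travel":[0,0,0.0005],"rotation":[0,0,0],"hand":-1}
    - {"travel":[0,0,0.001],"rotation":[0,0,0],"hand":-1}
    - {"travel":[0,0,0.001],"rotation":[0,0,0],"hand":-1}

```text
t: 10.12
ee_pos: [0.5315, -0.2104, 0.3411]
orientation: [0.768, 0.64, -0.0, -0.0]
contact_force: [-2.9, 1.1, -2.8]
grip_width: 0.011
gripper_force: 49.6
```

Request:
step_arm:
  plan:
    - {"travel":[0,0,0.0005],"rotation":[0,0,0],"hand":-1}
    - {"travel":[0,0,0.001],"rotation":[0,0,0],"hand":-1}
    - {"travel":[0,0,0.001],"rotation":[0,0,0],"hand":-1}

```text
t: 10.37
ee_pos: [0.5315, -0.2105, 0.3401]
orientation: [0.768, 0.64, -0.0, -0.0]
contact_force: [-3.6, -0.0, -3.3]
grip_width: 0.0114
gripper_force: 49.7
```

Run:
```python
from h import *
s=manip.state(); print(s["ee_pos"],s["contact_force"],s["moment"])
a=np.radians(-10.35); ux=np.array([np.cos(a),np.sin(a)]); uy=np.array([-ux[1],ux[0]]); O=np.array([.5375,-.2088])
im,d,W,c=cloud("wrist"); cv2.imwrite("pics/w3.png",im)
H=np.dstack([(W[...,:2]-O)@ux,(W[...,:2]-O)@uy,W[...,2]])
b=(H[...,0]<.003)&(H[...,0]>-.02)&(H[...,1]<.13)&(H[...,1]>.03)&(H[...,2]>.1472)&(H[...,2]<.18)
q=H[b]; print(len(q),'edge',np.percentile(q[:,1],[98,100]),'z',np.percentile(q[:,2],[5,50,95]),'x',np.percentile(q[:,0],[1,50,99]))
```

```text
[ 0.53150184 -0.21048576  0.34011768] [-3.5631638  -0.02156217 -3.28876206] [0.14480568 0.82152771 0.10360054]
5183 edge [0.09383903 0.09887194] z [0.14773261 0.15282802 0.15403664] x [-0.01194889 -0.00418805  0.00289521]
```

View pics/w3.png

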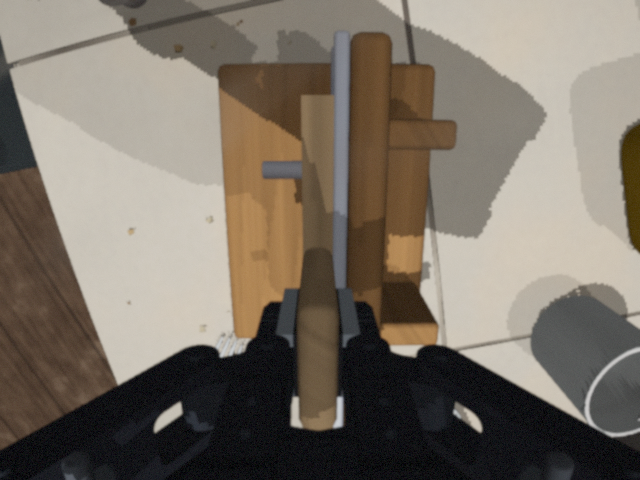

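The wrist view shows the +y peg passing through the board, with its free end at (265,170), and the board at (318,170) against the rail at (340,170). The z force still shows the board's weight, so I lower further.

Request:
step_arm:
  plan:
    - {"travel":[0,0,0.0005],"rotation":[0,0,0],"hand":-1}
    - {"travel":[0,0,0.001],"rotation":[0,0,0],"hand":-1}
    - {"travel":[0,0,0.001],"rotation":[0,0,0],"hand":-1}

```text
t: 10.67
ee_pos: [0.5315, -0.2106, 0.3395]
orientation: [0.768, 0.64, 0.0, -0.0]
contact_force: [-6.7, 2.5, 5.7]
grip_width: 0.0113
gripper_force: 50.9
```

Request:
step_arm:
  plan:
    - {"travel":[0,0,0.0005],"rotation":[0,0,0],"hand":-1}
    - {"travel":[0,0,0.0005],"rotation":[0,0,0],"hand":-1}
    - {"travel":[0,0,0.0005],"rotation":[0,0,0],"hand":-1}

```text
t: 10.92
ee_pos: [0.5315, -0.2106, 0.3395]
orientation: [0.768, 0.64, 0.0, -0.0]
contact_force: [-9.4, 3.6, 15.1]
grip_width: 0.0114
gripper_force: 52.2
```

The board rests on the pegs. I relieve the load, then release.

Request:
step_arm:
  plan:
    - {"travel":[0,0,-0.0005],"rotation":[0,0,0],"hand":-1}
    - {"travel":[0,0,-0.0008],"rotation":[0,0,0],"hand":-1}
    - {"travel":[0,0,-0.0008],"rotation":[0,0,0],"hand":-1}

```text
t: 11.17
ee_pos: [0.5315, -0.2105, 0.3396]
orientation: [0.768, 0.64, -0.0, -0.0]
contact_force: [-5.9, 1.4, 4.2]
grip_width: 0.0117
gripper_force: 50.4
```

Request:
step_arm:
  plan:
    - {"travel":[0,0,0],"rotation":[0,0,0],"hand":-0.5}
    - {"travel":[0,0,0],"rotation":[0,0,0],"hand":0}
    - {"travel":[0,0,0],"rotation":[0,0,0],"hand":0}
    - {"travel":[0,0,0],"rotation":[0,0,0],"hand":0}
    - {"travel":[0,0,0],"rotation":[0,0,0],"hand":0}

```text
t: 11.58
ee_pos: [0.5318, -0.2105, 0.3396]
orientation: [0.768, 0.64, 0.0, 0.0]
contact_force: [0.1, 0.1, -0.1]
grip_width: 0.0426
gripper_force: 0.0
```

Request:
step_arm:
  plan:
    - {"travel":[0,0,-0.015],"rotation":[0,0,0],"hand":0}
    - {"travel":[0,0,-0.045],"rotation":[0,0,0],"hand":0}
    - {"travel":[0,0,-0.08],"rotation":[0,0,0],"hand":0}
    - {"travel":[0,0,-0.1],"rotation":[0,0,0],"hand":0}
    - {"travel":[0,0,-0.1],"rotation":[0,0,0],"hand":0}

```text
t: 12.0
ee_pos: [0.5322, -0.2114, 0.4437]
orientation: [0.768, 0.64, 0.002, 0.002]
contact_force: [0.3, 0.2, -0.0]
grip_width: 0.0425
gripper_force: 0.0
```

Request:
step_arm:
  plan:
    - {"travel":[0.04,-0.01,0],"rotation":[0,0,0],"hand":0}
    - {"travel":[0.08,-0.02,0],"rotation":[0,0,0],"hand":0}
    - {"travel":[0.12,-0.03,0],"rotation":[0,0,0],"hand":0}
    - {"travel":[0.15,-0.03,0],"rotation":[0,0,0],"hand":0}
    - {"travel":[0.15,-0.03,0],"rotation":[0,0,0],"hand":0}

```text
t: 12.42
ee_pos: [0.5297, -0.051, 0.439]
orientation: [0.765, 0.643, 0.0, -0.001]
contact_force: [1.2, 0.4, 0.4]
grip_width: 0.0427
gripper_force: 0.0
```

Run:
```python
from h import *
a=np.radians(-10.35); ux=np.array([np.cos(a),np.sin(a)]); uy=np.array([-ux[1],ux[0]]); O=np.array([.5375,-.2088])
for n in("scene","top"):
    im,d,W,c=cloud(n); cv2.imwrite(f"pics/{n}4.png",im)
    H=np.dstack([(W[...,:2]-O)@ux,(W[...,:2]-O)@uy,W[...,2]])
    b=(abs(H[...,0]+.006)<.02)&(abs(H[...,1])<.05)&(H[...,2]>.16)&(H[...,2]<.25)
    q=H[b]; print(n,len(q),'y',np.percentile(q[:,1],[1,99]),'zmax',q[:,2].max())
    t=q[q[:,2]>q[:,2].max()-.004]; print(' top x',np.percentile(t[:,0],[2,50,98]),'slope',np.degrees(np.arctan(np.polyfit(t[:,1],t[:,0],1)[0])))
    if n=="scene":
        f=H[(H[...,0]<-.004)&(H[...,0]>-.025)&(abs(H[...,1])<.09)&(H[...,2]>.05)&(H[...,2]<.205)]
        A=np.c_[f[:,1:],np.ones(len(f))]; k=np.linalg.lstsq(A,f[:,0],rcond=None)[0]; print(' front face slopes deg y,z',np.degrees(k[:2]),len(f))
cv2.imwrite("pics/s4c.png",cv2.resize(cv2.imread("pics/scene4.png")[200:400,260:460],(600,600)))
```

```text
scene 473 y [-0.02715704  0.01551112] zmax 0.21089585550152332
 top x [-0.01214161 -0.00675165 -0.0018319 ] slope -1.2687558587955177
 front face slopes deg y,z [-0.56414309  0.49065396] 2599Traceback (most recent call last):
  File "<stdin>", line 7, in <module>
    return _quantile_unchecked(
        a, q, axis, out, overwrite_input, method, keepdims, weights)
    return _ureduce(a,
                    func=_quantile_ureduce_func,
    ...<5 lines>...
                    overwrite_input=overwrite_input,
                    method=method)
    r = func(a, **kwargs)
    result = _quantile(arr,
                       quantiles=q,
    ...<2 lines>...
                       out=out,
                       weights=wgt)
    slices_having_nans = np.isnan(arr[-1, ...])
                                  ~~~^^^^^^^^^
IndexError: index -1 is out of bounds for axis 0 with size 0
```

View pics/scene4.png

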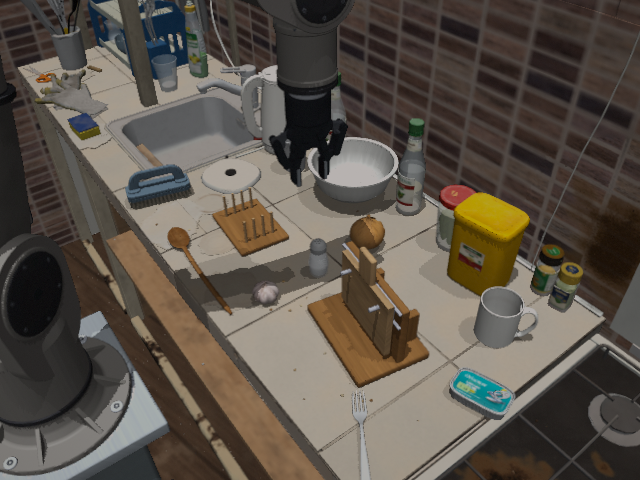

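The board hangs flat on both pegs, whose ends show at (347,272) and (375,308). The handle is up at (360,265), the gripper is clear, and the shaker, garlic and onion are where they were.

```bash
python3 -c "
from cell import manip
print(manip.job_done())"
```

```text
the job is handed in; nothing more can be done
None
```

The board hangs handle up on both pegs, flat against the strip within what the cameras could measure, and the job is handed in at about 12.5 s; the hand-in returned no verdict.

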